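# Zero the two click counters on the pantry sorting table

### The arm

A 7-joint arm with a two-finger parallel gripper is mounted at the origin on the work surface. World frame = base frame: x ahead of the robot, y to its left, z up, the work surface at z = 0. Lengths are in m, angles in rad, forces in N, time in s.
With the tool pointing down it reaches from about 0.425 to 0.925 m from the base axis. Payload 6.8 kg.
Tool frame: the origin (TCP) lies on the front face of the gripper's body, between the roots of the fingers; the fingertips stand 73 mm ahead of it and the grasp point (between the pads) lies 54 mm ahead of it (env.nose_length is the distance from the TCP to the fingertips, in m); z points along the fingers, y is the direction in which the jaws open and shut (so a half turn about z gives the same grasp; the last joint's range is limited). The gripper opens to 85 mm and grips with 20 to 120 N. Pads are 22 mm wide; open, the fingers measure 114 mm over their backs; the gripper's body (76 mm by 85 mm) begins 54 mm behind the grasp point. The pads swing forward as they close: fully open they stand 13 mm farther back than shut.
Start: joints at [-1.447, 0.477, 0.022, 1.555, -0.011, 1.109, -0.083], TCP at [0.155, 0.657, 0.304] pointing down, gripper open.
Joint ranges: [-2.96, 2.96], [-0.34, 2.1], [-1.41, 1.46], [0.24, 2.44], [-1.37, 4.51], [0.17, 1.92], [-2.96, 2.96]. Speed limits (rad/s): [2.39, 2.39, 3.14, 3.14, 3.14, 3.14, 3.14].

### API

Orientations are given as a unit quaternion [w, x, y, z].
In Python, from cell import env, kin, camera, calibration, job gives the robot as it stands. The module is installed in compiled form; this text tells all that it offers. Calls block until the motion is done:
- env.reach(position, orientation): joint-space move of the TCP to a pose.
- env.movel(position, velocity=0.15, rot=None, stop_force=None): straight line of the TCP; rot=None keeps the orientation; velocity is the mean speed in m/s. With stop_force (N) it stops when the force on the tool has changed by that much, and returns True; else False.
- env.goto_joints(angles): joint-space move.
- env.grip(opening, f_grip=None): finger opening in m; f_grip is the grip in N (None keeps the last); returns when the fingers have stopped.
- env.dwell(seconds).
- kin.inverse_kinematics(position, orientation): joint angles nearest the present ones, or None.
- env.get_state(): the state.
- camera(name): name is "scene" or "top" or "wrist"; returns (picture, depth): 480x640x3 uint8, blue, green, red; 480x640 float32, m along the optical axis (not along the pixel's ray), 0 where there is no reading.
- calibration(name): a dict with "fx", "fy", "cx", "cy" (pixels), "rvec" (rotation vector, rad) and "tvec" (3), from world to camera coordinates, as OpenCV has them. Camera axes: x right, y down, z forward; pixel columns grow to the right and rows downward; lengths in m; the calibration is good to about 2 mm. A picture is of the moment at which its call begins: read the wrist's pose just before it. calibration takes no time and is no camera call; for the wrist camera it gives the pose at the moment of the call.
A pose or a line that the arm cannot do raises env.PlanningError and nothing moves.
- job.job_done(): hands the job in, once; it reports no verdict.
The state is a dict: "time": time; "qpos": joint angles; "joint_velocities": joint speeds; "joint_torque": joint torques, N m; "tcp_pos": TCP position; "orientation": TCP orientation; "force": force on the tool from outside, world axes, zero at the start; "torque": the same for the moment, N m; "opening": finger opening in m.
Only numpy, scipy, OpenCV 4.12 (cv2) and the standard library are available. Lean on these libraries where they do the work, as an engineer would, in place of code of your own. Each camera call takes 0.05 s, during which the arm holds its last target.

### The job

Zero both counters on the sorting table for the next delivery: with a fingertip, lightly flick the top edge of each wheel forward, away from the robot, click by click, until its one paddle with the crossbar stands straight up at the pointed tops, and do not let either wheel click past that. Do not grip the wheels, and leave the tins and other goods standing where they are.

Things in the scene. Friction and masses are not known exactly. Their poses are not given: they have to be found in the camera images.
- bag_counter: wide-wheeled counter, fixed to the table; origin: centre of its underside. Base 110 x 100 mm, 16 mm high; two upright cheeks 66 mm apart (centres) with pointed tops (points 106 mm above the table) carry a paddle wheel, its axle 75 mm above the origin. y axis along the axle, z up, x level, pointing away from the robot (turned up to 0.35 rad): 'forward' is the wheel's top edge moving along +x.
- bag_wheel (a joint): angle of the 30 mm wide wheel, rad; grows as it goes forward, 0 = crossbar paddle straight up. Spring clicks hold it at every 1.047 rad, always with one paddle straight up; pushed past half way it snaps to the next click, short of that it springs back. About 4 N at a paddle tip turns it. Starts 2 to 4 clicks short of 0, settled in a click. End stops at -5.4 and 3.0.
- bag_wheel_crossbar (a point): middle of the crossbar: a round bar 8 mm thick, 56 mm long along the axle, 41 mm from it, on the tip of one paddle. The 30 mm wide wheel is a drum 52 mm in diameter with six flat white paddles, 8 mm thick, one every 60 degrees, their tips 45 mm from the axle (the upright one's tip is 120 mm above the table).
- tin_counter: narrow-wheeled counter, fixed to the table; origin: centre of its underside. Base 110 x 86 mm, 16 mm high; two upright cheeks 52 mm apart (centres) with pointed tops (points 106 mm above the table) carry a paddle wheel, its axle 75 mm above the origin. y axis along the axle, z up, x level, pointing away from the robot (turned up to 0.35 rad): 'forward' is the wheel's top edge moving along +x.
- tin_wheel (a joint): angle of the 16 mm wide wheel, rad; grows as it goes forward, 0 = crossbar paddle straight up. Spring clicks hold it at every 1.047 rad, always with one paddle straight up; pushed past half way it snaps to the next click, short of that it springs back. About 4 N at a paddle tip turns it. Starts 1 to 3 clicks short of 0, settled in a click. End stops at -5.4 and 3.0.
- tin_wheel_crossbar (a point): middle of the crossbar: a round bar 8 mm thick, 42 mm long along the axle, 41 mm from it, on the tip of one paddle. The 16 mm wide wheel is a drum 52 mm in diameter with six flat white paddles, 8 mm thick, one every 60 degrees, their tips 45 mm from the axle (the upright one's tip is 120 mm above the table).
- soup_tin_mid (a point): tall food tin, 66 mm diameter, 100 mm high, loose, to be left alone; the point is its centre
- fish_tin_mid (a point): flat food tin, 84 mm diameter, 40 mm high, loose, to be left alone; the point is its centre
- jam_jar_mid (a point): jar with lid, 66 mm diameter, 90 mm high, loose, to be left alone; the point is its centre
- cereal_box_mid (a point): box 60 x 160 x 100 mm high, loose, to be left alone; the point is its centre
- tape_roll_mid (a point): roll of tape lying flat, 96 mm diameter, 48 mm high, loose, to be left alone; the point is its centre
- marker_mid (a point): marker pen lying down, 16 mm thick, 136 mm long, loose, to be left alone; the point is its centre
- bean_tin_mid (a point): food tin, 72 mm diameter, 85 mm high, loose, to be left alone; the point is its centre

How it is judged:
By the outcome, as a careful person would: the job done as asked, in the order asked, and still so for the second after the job is handed in, with the robot touching nothing.
It also fails if it takes over 67 s, if anything falls off the work surface, if the arm or the gripper's body presses on something with over 40 N, if the wrist force passes 120 N, or if a joint passes its speed limit or range.

## Working session

There is one attempt and no reset: what is moved stays moved. The work goes in short steps, each a Python script; the robot and the scene stay as the last script left them, time stands still between calls to the robot, and variables do not carry over. Pictures are saved under pics/ and viewed, and the job is handed in when it is done.

```bash
mkdir -p pics; ls; cat > h.py <<'E'
from cell import env, kin, camera, calibration, job
import numpy as np, cv2
def cal(n):
    c=calibration(n);K=np.array([[c['fx'],0,c['cx']],[0,c['fy'],c['cy']],[0,0,1]]);R=cv2.Rodrigues(np.array(c['rvec'],float))[0];t=np.array(c['tvec'],float).ravel();return K,R,t
def cloud(n,d):
    K,R,t=cal(n);v,u=np.mgrid[0:480,0:640]
    P=np.stack([(u-K[0,2])/K[0,0]*d,(v-K[1,2])/K[1,1]*d,d],-1)
    return (P-t)@R
def proj(n,p):
    K,R,t=cal(n);q=(R@np.array(p).T).T+t;q=q@K.T;return q[...,:2]/q[...,2:]
E
python3 - <<'E'
from h import *
for n in ["scene","top","wrist"]:
    p,d=camera(n);cv2.imwrite(f"pics/{n}0.png",p);np.save(f"pics/{n}0.npy",d);K,R,t=cal(n);print(n,-R.T@t,R[2],K[0,0])
s=env.get_state();print(s['time'],s['tcp_pos'],s['orientation'],s['opening'],s['force'])
E
```

```text
pics
scene [ 1.53474047 -0.76019525  1.00492225] [-0.62994724  0.49962785 -0.59459103] 577.6351913247568
top [ 0.46876171 -0.00176889  1.33179557] [ 0.11534021  0.00312926 -0.99332112] 596.713601518107
wrist [0.07750726 0.67518277 0.37347216] [ 0.30146804 -0.07293739 -0.95068247] 420.11524943949
0.15 [0.15498792 0.65663219 0.30316654] [-2.81376140e-05  1.15644464e-01  9.93290442e-01 -6.75090776e-04] 0.08527080023231147 [-0.04625685 -0.4284788  -0.84045576]
```

View pics/scene0.png

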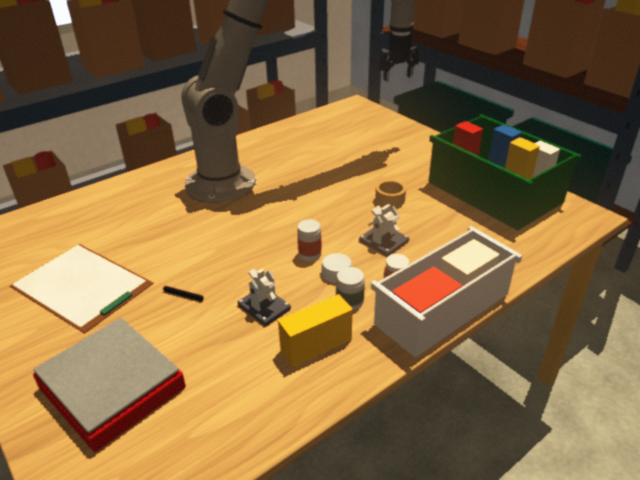

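View pics/top0.png

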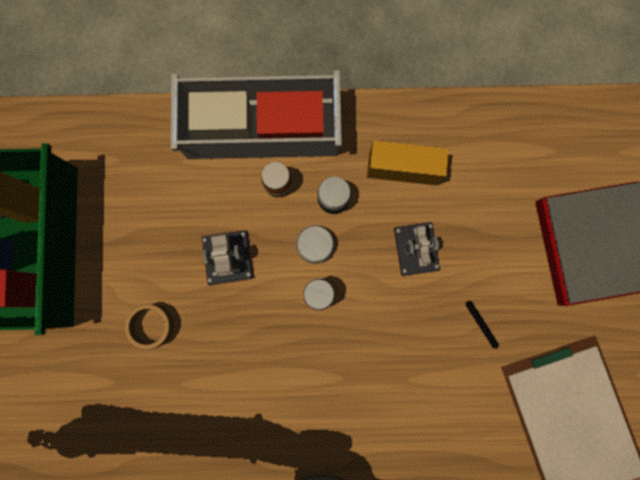

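The overview shows two dark counters in the top view: one at about (228,257) and one at about (418,248). Tins stand between them, with the tape roll at (149,326) and the cereal box at (409,161). Next I'll enlarge both counters and measure their bases.

```bash
python3 - <<'E'
from h import *
p=cv2.imread("pics/top0.png");d=np.load("pics/top0.npy");P=cloud("top",d)
s=cv2.imread("pics/scene0.png")
r=lambda a:cv2.resize(a,(400,300),interpolation=cv2.INTER_CUBIC)
a=np.hstack([r(p[220:295,178:278]),r(p[210:285,368:468])]);b=np.hstack([r(s[190:265,335:435]),r(s[255:330,215:315])])
cv2.imwrite("pics/zoom0.png",np.vstack([a,b]))
# base plate: z 0.010..0.022 
for nm,(u0,u1,v0,v1) in dict(L=(190,270,218,298),R=(380,455,208,288)).items():
    Q=P[v0:v1,u0:u1].reshape(-1,3)
    m=(Q[:,2]>0.010)
    uv=np.argwhere((P[v0:v1,u0:u1,2]>0.010)).astype(np.float32)
    B=Q[(Q[:,2]>.01)&(Q[:,2]<.022)]
    rr=cv2.minAreaRect(B[:,:2].astype(np.float32)*1000);print(nm,len(B),rr, B[:,2].mean())
    T=Q[Q[:,2]>.09];print(' top pts',T[:,:].mean(0),T[:,2].max(),len(T))
# objects
ok=(P[...,2]>.012)&(P[...,2]<.2)&(d>0)&(P[...,0]<.8)&(abs(P[...,1])<.5)
n,l,st,c=cv2.connectedComponentsWithStats(ok.astype(np.uint8))
for i in range(1,n):
    if st[i,4]>60:
        Q=P[l==i];h=np.percentile(Q[:,2],95);T=Q[Q[:,2]>h-.01];print(st[i],h.round(3),((T.min(0)+T.max(0))/2).round(3),np.ptp(T,0).round(3))
E
```

```text
L 1224 ((584.2306518554688, 197.75315856933594), (110.42542266845703, 100.80216979980469), 7.489216327667236) 0.016019084260211636
 top pts [0.58041931 0.19151969 0.13411608] 1.3317955745071703 678
R 1182 ((595.5651245117188, -224.4369354248047), (110.17143249511719, 86.503662109375), 6.949148654937744) 0.01625434575705946
 top pts [ 0.58945793 -0.21467933  0.15372423] 1.3317955745071703 432
[ 367  148   81   37 2500] 0.104 [ 0.769 -0.201  0.102] [0.062 0.164 0.015]
[261 162  31  36 859] 0.093 [0.751 0.082 0.09 ] [0.058 0.056 0.013]
[317 177  34  37 991] 0.089 [ 0.713 -0.042  0.085] [0.067 0.066 0.013]
[536 198  10  21 129] 0.051 [ 0.678 -0.497  0.049] [0.042 0.006 0.016]
[ 394  223   46   53 1859] 0.102 [ 0.595 -0.225  0.108] [0.08  0.059 0.033]
[ 296  226   38   38 1135] 0.044 [0.608 0.001 0.042] [0.074 0.076 0.015]
[ 201  231   51   55 2144] 0.103 [0.585 0.197 0.109] [0.084 0.073 0.032]
[303 279  32  32 786] 0.104 [ 0.497 -0.005  0.101] [0.059 0.06  0.015]
[465 301  33  48 316] 0.02 [ 0.427 -0.359  0.018] [0.103 0.066 0.013]
[124 305  49  45 937] 0.052 [0.436 0.363 0.05 ] [0.093 0.096 0.016]
[531 355  18  13  91] 0.016 [ 0.346 -0.482  0.016] [0.025 0.036 0.008]
```

View pics/zoom0.png

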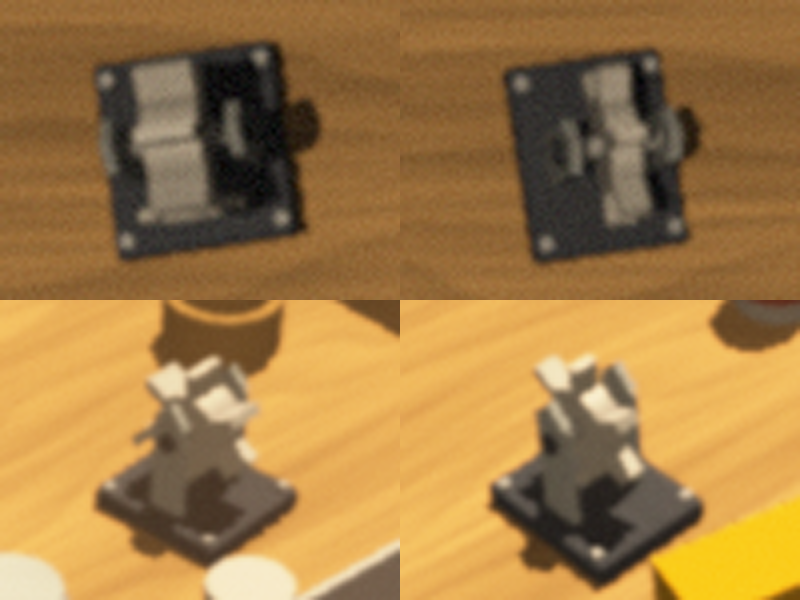

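```bash
cat >> h.py <<'E'
from scipy.spatial.transform import Rotation as Ro
C=dict(bag=(np.array([.5842,.1978]),np.radians(7.49)),tin=(np.array([.5956,-.2244]),np.radians(6.95)))
def quat(yaw,tilt=0):
    # tool z down, tool x = -forward ; tilt>0 points fingers forward
    f=np.array([np.cos(yaw),np.sin(yaw),0]);z=np.array([0,0,-1.])
    x=-f*np.cos(tilt)+z*np.sin(tilt); z2=z*np.cos(tilt)+f*np.sin(tilt)
    y=np.cross(z2,x); q=Ro.from_matrix(np.stack([x,y,z2],1)).as_quat(); return q[[3,0,1,2]]
def pos(n,fx,z,ly=0):
    c,y=C[n]; return np.array([c[0]+fx*np.cos(y)-ly*np.sin(y),c[1]+fx*np.sin(y)+ly*np.cos(y),z])
E
python3 - <<'E'
from h import *
print(env.nose_length)
for n in C:
  for tilt in (0,.2,.4,.6):
    for fx in (-.18,-.13,-.08):
      for z in (.25,.3): 
        q=kin.inverse_kinematics(pos(n,fx,z),quat(C[n][1],tilt))
        print(n,tilt,fx,z,None if q is None else np.round(q,2))
E
```

```text
0.0726
bag 0 -0.18 0.25 [-0.79  0.16  0.27  2.16 -0.06  0.83  1.22]
bag 0 -0.18 0.3 [-0.83  0.08  0.3   2.11 -0.03  0.95  1.19]
bag 0 -0.13 0.25 [-0.74  0.24  0.27  2.06 -0.09  0.85  1.28]
bag 0 -0.13 0.3 [-0.78  0.17  0.31  2.01 -0.06  0.97  1.26]
bag 0 -0.08 0.25 [-0.7   0.32  0.27  1.95 -0.11  0.88  1.34]
bag 0 -0.08 0.3 [-0.73  0.26  0.31  1.9  -0.09  0.99  1.32]
bag 0.2 -0.18 0.25 [-0.9   0.08  0.32  2.27  0.11  0.62  1.04]
bag 0.2 -0.18 0.3 [-0.94 -0.01  0.35  2.21  0.13  0.76  1.02]
bag 0.2 -0.13 0.25 [-0.83  0.17  0.31  2.17  0.04  0.63  1.14]
bag 0.2 -0.13 0.3 [-0.87  0.09  0.35  2.12  0.07  0.76  1.13]
bag 0.2 -0.08 0.25 [-0.76  0.25  0.29  2.07 -0.    0.65  1.23]
bag 0.2 -0.08 0.3 [-0.81  0.18  0.34  2.02  0.01  0.77  1.22]
bag 0.4 -0.18 0.25 [-1.02  0.02  0.36  2.37  0.46  0.44  0.66]
bag 0.4 -0.18 0.3 [-1.06 -0.08  0.38  2.31  0.42  0.6   0.71]
bag 0.4 -0.13 0.25 [-0.94  0.11  0.36  2.28  0.33  0.42  0.84]
bag 0.4 -0.13 0.3 [-0.99  0.02  0.4   2.23  0.32  0.56  0.87]
bag 0.4 -0.08 0.25 [-0.84  0.19  0.34  2.18  0.22  0.41  0.99]
bag 0.4 -0.08 0.3 [-0.91  0.11  0.4   2.13
[... 1143 characters left out ...]
  0.48  2.43]
tin 0.4 -0.18 0.3 [ 1.09  0.11 -0.59  2.14 -0.31  0.61  2.44]
tin 0.4 -0.13 0.25 [ 0.97  0.25 -0.58  2.12 -0.16  0.47  2.25]
tin 0.4 -0.13 0.3 [ 0.81  0.15 -0.38  2.08 -0.28  0.59  2.34]
tin 0.4 -0.08 0.25 [ 0.73  0.29 -0.38  2.05 -0.18  0.48  2.22]
tin 0.4 -0.08 0.3 [ 0.74  0.22 -0.38  2.   -0.19  0.59  2.21]
tin 0.6 -0.18 0.25 [-0.33  0.22  1.08  2.36 -1.29  0.65 -2.83]
tin 0.6 -0.18 0.3 [ 1.36  0.11 -0.79  2.22 -0.71  0.48  2.86]
tin 0.6 -0.13 0.25 [ 1.35  0.32 -0.94  2.2  -0.31  0.26  2.48]
tin 0.6 -0.13 0.3 [ 1.24  0.18 -0.77  2.15 -0.55  0.42  2.66]
tin 0.6 -0.08 0.25 [ 1.11  0.34 -0.76  2.13 -0.31  0.26  2.41]
tin 0.6 -0.08 0.3 [ 1.13  0.25 -0.76  2.08 -0.36  0.38  2.42]
```

```bash
python3 - <<'E'
from h import *
env.grip(0.0)
env.reach(pos('bag',-.14,.28),quat(C['bag'][1],.4))
p,d=camera("wrist");cv2.imwrite("pics/w1.png",p);s=env.get_state();print(s['time'],s['opening'],s['tcp_pos'])
K,R,t=cal('wrist');print(-R.T@t,R[2]);print(proj('wrist',[pos('bag',0,.075),pos('bag',0,.12)]))
E
```

```text
3.0083 5.021906330899484e-05 [0.4455541  0.18063663 0.28019597]
[0.34585106 0.16744847 0.31384631] [ 0.65043672  0.08649552 -0.7546195 ]
[[322.22132376 268.32515777]
 [322.05794175 312.55524484]]
```

View pics/w1.png

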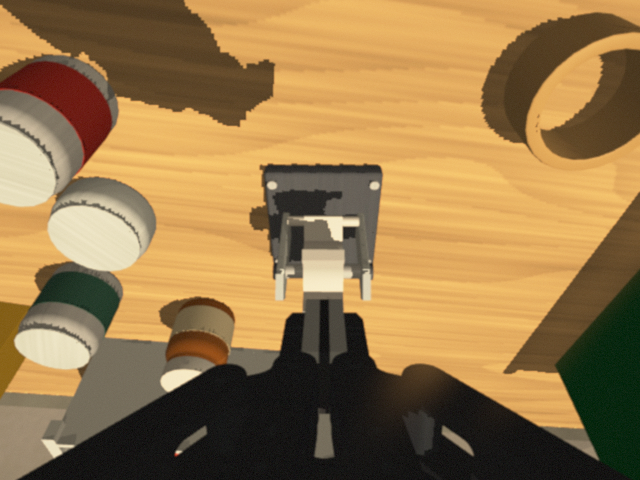

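```bash
python3 - <<'E'
from h import *
for k in range(6):
    a=-k*np.pi/3; q=proj('wrist',[pos('bag',.041*np.sin(a),.075+.041*np.cos(a),l) for l in (-.028,0,.028)]);print(k,q.round(0).tolist())
p=cv2.imread("pics/w1.png");cv2.imwrite("pics/w1z.png",cv2.resize(p[150:330,220:430],None,fx=3,fy=3,interpolation=cv2.INTER_CUBIC))
E
```

```text
0 [[284.0, 308.0], [322.0, 308.0], [360.0, 308.0]]
1 [[283.0, 254.0], [322.0, 254.0], [361.0, 254.0]]
2 [[287.0, 218.0], [322.0, 218.0], [358.0, 218.0]]
3 [[290.0, 235.0], [322.0, 235.0], [354.0, 235.0]]
4 [[291.0, 280.0], [322.0, 280.0], [354.0, 280.0]]
5 [[288.0, 317.0], [322.0, 317.0], [356.0, 317.0]]
```

View pics/w1z.png

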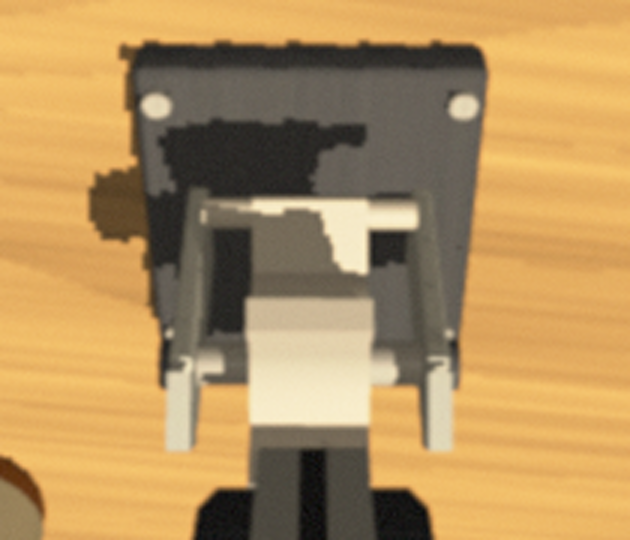

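The zoom shows the crossbar spanning (287,220) to (358,220). That matches the prediction for 2 clicks short (row 218), not 1 click (row 254). I'll do one click and look again.

```bash
cat >> h.py <<'E'
def click(n,tip=.111,end=.015,fx0=-.024):
    q=quat(C[n][1]);L=env.nose_length
    env.reach(pos(n,fx0,.15+L),q)
    b=env.movel(pos(n,fx0,tip+L),.1,stop_force=6)
    if b: print('hit on descent');env.movel(pos(n,fx0,.16+L),.1);return False
    f0=np.array(env.get_state()['force'])
    for x in np.linspace(fx0,end,5)[1:]:
        h=env.movel(pos(n,x,tip+L),.06,stop_force=20)
        s=env.get_state();print(round(x,3),h,(np.array(s['force'])-f0).round(1),s['tcp_pos'].round(4))
        if h: break
    env.movel(pos(n,end if not h else x,.15+L),.1)
    s=env.get_state();print(s['time']);return True
def look(n,name,fx=-.14,z=.28,tilt=.4):
    env.reach(pos(n,fx,z),quat(C[n][1],tilt)); env.dwell(.2)
    p,d=camera('wrist')
    w=.028 if n=='bag' else .021
    for k in range(-1,5):
        a=-k*np.pi/3; q=proj('wrist',[pos(n,.041*np.sin(a),.075+.041*np.cos(a),l) for l in (-w,0,w)]);print(k,q.round(0).tolist())
    c=proj('wrist',pos(n,0,.075)); u,v=int(c[0]),int(c[1])
    cv2.imwrite(f'pics/{name}.png',p)
    u0,v0=max(u-110,0),max(v-110,0)
    print('crop',u0,v0);cv2.imwrite(f'pics/{name}z.png',cv2.resize(p[v0:v0+180,u0:u0+220],None,fx=3,fy=3,interpolation=cv2.INTER_CUBIC))
    print(env.get_state()['time'])
E
python3 - <<'E'
from h import *
click('bag'); look('bag','w2')
E
```

```text
-0.014 False [0.2 0.4 0.9] [0.5709 0.196  0.1841]
-0.005 False [-2.6  0.3  2.2] [0.5797 0.1972 0.1834]
0.005 False [-1.3 -0.2  0. ] [0.5895 0.1985 0.1834]
0.015 False [0.9 0.5 0.4] [0.6001 0.1998 0.1841]
6.0667
-1 [[291.0, 316.0], [325.0, 316.0], [359.0, 316.0]]
0 [[286.0, 307.0], [325.0, 307.0], [363.0, 307.0]]
1 [[285.0, 253.0], [325.0, 253.0], [364.0, 253.0]]
2 [[289.0, 217.0], [325.0, 217.0], [360.0, 217.0]]
3 [[293.0, 234.0], [325.0, 234.0], [357.0, 234.0]]
4 [[293.0, 279.0], [325.0, 279.0], [356.0, 279.0]]
crop 214 157
7.0583
```

View pics/w2z.png

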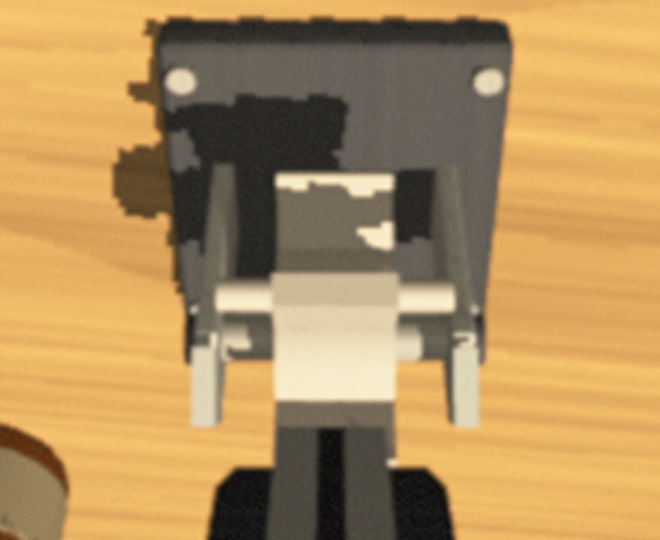

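The crossbar is now at row 255, which is 1 click short, so the flick advanced exactly one click. One more for the bag wheel, then a look.

```bash
python3 - <<'E'
from h import *
click('bag'); look('bag','w3')
E
```

```text
-0.014 False [ 0.5 -1.3 -0.9] [0.5708 0.196  0.184 ]
-0.005 False [-2.9 -0.4  0.1] [0.5797 0.1971 0.1834]
0.005 False [-1.3 -0.2 -2. ] [0.5895 0.1985 0.1835]
0.015 False [ 0.2 -0.5 -0.6] [0.6001 0.1998 0.1841]
10.2333
-1 [[291.0, 316.0], [325.0, 316.0], [359.0, 316.0]]
0 [[286.0, 308.0], [325.0, 308.0], [363.0, 308.0]]
1 [[285.0, 253.0], [325.0, 253.0], [364.0, 253.0]]
2 [[289.0, 217.0], [325.0, 217.0], [360.0, 217.0]]
3 [[293.0, 235.0], [325.0, 235.0], [356.0, 235.0]]
4 [[293.0, 279.0], [325.0, 279.0], [356.0, 279.0]]
crop 214 157
11.675
```

View pics/w3z.png

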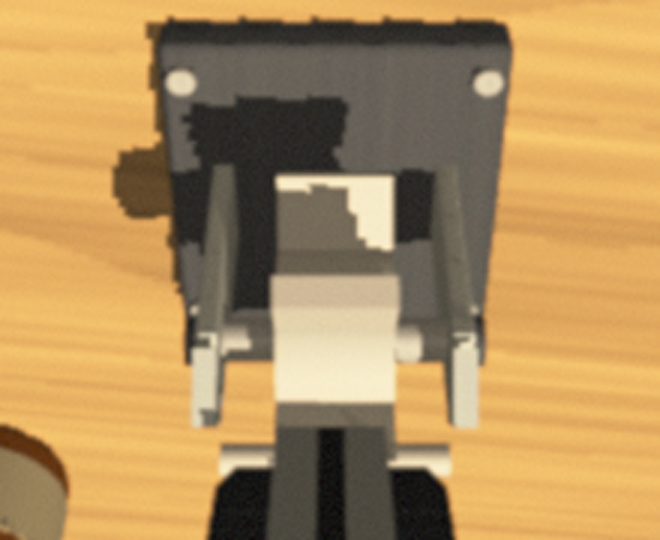

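The crossbar is at row ~310 and spans columns 287–364, which matches upright (308, 286–363). One click too far would be row 316, columns 291–359. Now the tin counter.

```bash
python3 - <<'E'
from h import *
print(env.get_state()['qpos'].round(2))
env.movel(pos('bag',-.14,.34),.2)
look('tin','t1',fx=-.14,z=.28,tilt=.4)
print(env.get_state()['qpos'].round(2))
E
```

```text
[-1.96  0.02  1.43  2.3   0.29  0.49  0.93]
-1 [[297.0, 317.0], [323.0, 317.0], [349.0, 317.0]]
0 [[294.0, 308.0], [323.0, 308.0], [352.0, 308.0]]
1 [[293.0, 254.0], [323.0, 254.0], [352.0, 254.0]]
2 [[296.0, 218.0], [323.0, 218.0], [350.0, 218.0]]
3 [[299.0, 235.0], [323.0, 235.0], [347.0, 235.0]]
4 [[300.0, 280.0], [323.0, 280.0], [346.0, 280.0]]
crop 213 158
15.0833
[ 0.08  0.14  0.43  2.16 -0.54  0.58  2.61]
```

View pics/t1z.png

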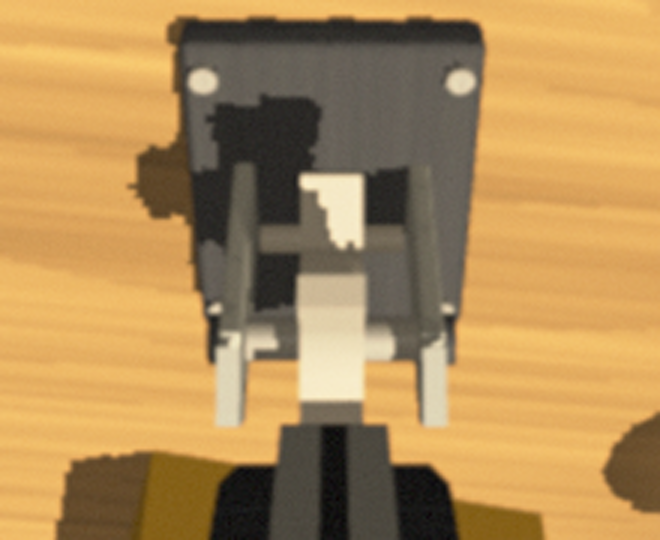

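The crossbar is at row ~237, columns ~299–348, below the axle. That makes the tin wheel 3 clicks short (prediction: row 235). One flick, then check.

```bash
python3 - <<'E'
from h import *
click('tin'); look('tin','t2')
E
```

```text
-0.014 False [-1.6  0.7 -0.8] [ 0.5823 -0.2259  0.184 ]
-0.005 False [-2.6 -0.2  2.1] [ 0.5911 -0.2251  0.1835]
0.005 False [-2.5  0.7 -1.5] [ 0.601  -0.2234  0.1834]
0.015 False [ 3.4  0.3 -0.7] [ 0.6116 -0.2223  0.1839]
17.9583
-1 [[298.0, 317.0], [323.0, 317.0], [349.0, 317.0]]
0 [[294.0, 309.0], [323.0, 309.0], [352.0, 309.0]]
1 [[294.0, 254.0], [323.0, 254.0], [353.0, 254.0]]
2 [[296.0, 218.0], [323.0, 218.0], [350.0, 218.0]]
3 [[299.0, 235.0], [323.0, 235.0], [347.0, 235.0]]
4 [[300.0, 280.0], [323.0, 280.0], [347.0, 280.0]]
crop 213 158
18.85
```

View pics/t2z.png

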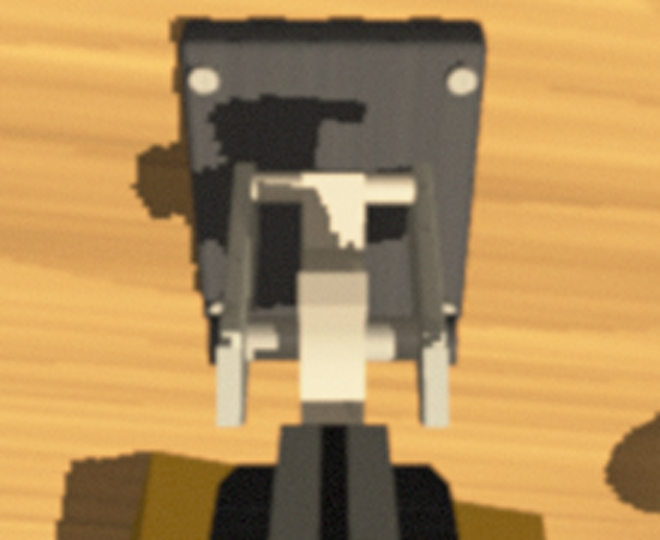

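The crossbar is now at row ~220, so the wheel is 2 clicks short. Next flick.

```bash
python3 - <<'E'
from h import *
click('tin'); look('tin','t3')
E
```

```text
-0.014 False [ 0.4 -0.5 -0.8] [ 0.5823 -0.2259  0.1841]
-0.005 False [-2.8 -1.   1.3] [ 0.5911 -0.2252  0.1835]
0.005 False [-1.3 -0.4 -0. ] [ 0.601  -0.2234  0.1834]
0.015 False [ 2.4  0.4 -0.8] [ 0.6116 -0.2223  0.184 ]
21.725
-1 [[297.0, 317.0], [323.0, 317.0], [349.0, 317.0]]
0 [[294.0, 309.0], [323.0, 309.0], [352.0, 309.0]]
1 [[293.0, 254.0], [323.0, 254.0], [353.0, 254.0]]
2 [[296.0, 218.0], [323.0, 218.0], [350.0, 218.0]]
3 [[299.0, 235.0], [323.0, 235.0], [347.0, 235.0]]
4 [[300.0, 280.0], [323.0, 280.0], [347.0, 280.0]]
crop 213 158
22.6167
```

View pics/t3z.png

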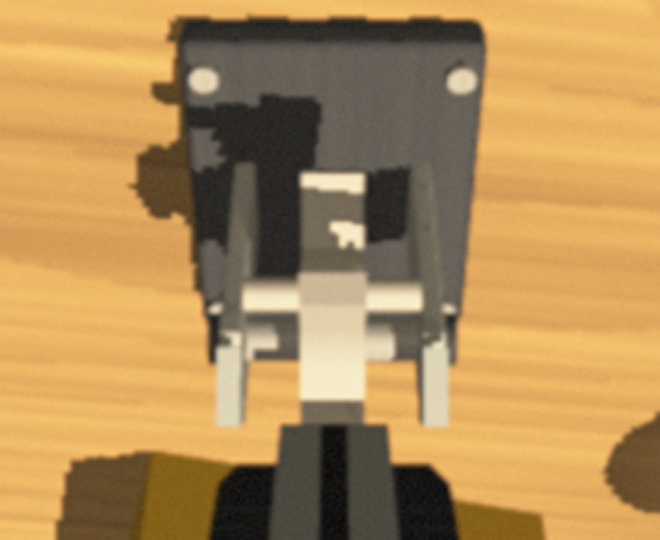

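The crossbar is at row ~256, so it's 1 click short. This is the last flick, followed by a final check with all cameras.

```bash
python3 - <<'E'
from h import *
click('tin'); look('tin','t4')
env.movel(pos('tin',-.16,.33),.15)
p,d=camera("top");s,_=camera("scene");cv2.imwrite("pics/topF.png",p);cv2.imwrite("pics/sceneF.png",s)
p0=cv2.imread("pics/top0.png")
r=lambda a:cv2.resize(a,(400,300),interpolation=cv2.INTER_CUBIC)
t=cv2.imread("pics/t4z.png");t=cv2.resize(t,(400,327))[:300]
cv2.imwrite("pics/zoomF.png",np.vstack([np.hstack([r(p[220:295,178:278]),t]),np.hstack([r(s[190:265,335:435]),r(s[255:330,215:315])])]))
P=cloud("top",d)
for nm,(x,y,z,w) in dict(cer=(.769,-.201,.1,.11),jam=(.751,.082,.09,.06),bean=(.713,-.042,.085,.055),fish=(.608,.001,.04,.06),soup=(.497,-.005,.1,.06)).items():
    m=(abs(P[...,0]-x)<w)&(abs(P[...,1]-y)<w)&(P[...,2]>z-.01)&(P[...,2]<z+.012);Q=P[m]
    print(nm,((Q.min(0)+Q.max(0))/2).round(3) if len(Q) else None)
for n,w in(('bag',.028),('tin',.021)):
  for k in (1,0,-1):
    a=-k*np.pi/3; print(n,k,proj('scene',[pos(n,.041*np.sin(a),.075+.041*np.cos(a),l) for l in (-w,w)]).round(0).tolist())
print(env.get_state()['time'])
E
```

```text
-0.014 False [-0.8 -0.6 -0.2] [ 0.5823 -0.2259  0.1841]
-0.005 False [-2.8 -0.8  1.5] [ 0.5911 -0.2252  0.1835]
0.005 False [-2.8 -0.  -0.6] [ 0.601  -0.2234  0.1834]
0.015 False [-0.6 -1.  -0.3] [ 0.6116 -0.2222  0.184 ]
25.5167
-1 [[297.0, 317.0], [323.0, 317.0], [349.0, 317.0]]
0 [[294.0, 308.0], [323.0, 308.0], [352.0, 309.0]]
1 [[293.0, 254.0], [323.0, 254.0], [353.0, 254.0]]
2 [[296.0, 218.0], [323.0, 218.0], [350.0, 218.0]]
3 [[299.0, 235.0], [323.0, 235.0], [347.0, 235.0]]
4 [[299.0, 280.0], [323.0, 280.0], [346.0, 280.0]]
crop 212 158
26.4083
cer [ 0.779 -0.201  0.099]
jam [0.766 0.087 0.09 ]
bean [ 0.713 -0.043  0.084]
fish [0.609 0.001 0.04 ]
soup [ 0.497 -0.004  0.098]
bag 1 [[368.0, 213.0], [381.0, 205.0]]
bag 0 [[378.0, 212.0], [391.0, 203.0]]
bag -1 [[388.0, 223.0], [401.0, 214.0]]
tin 1 [[245.0, 276.0], [258.0, 268.0]]
tin 0 [[253.0, 276.0], [267.0, 267.0]]
tin -1 [[264.0, 289.0], [277.0, 280.0]]
27.0167
```

View pics/zoomF.png

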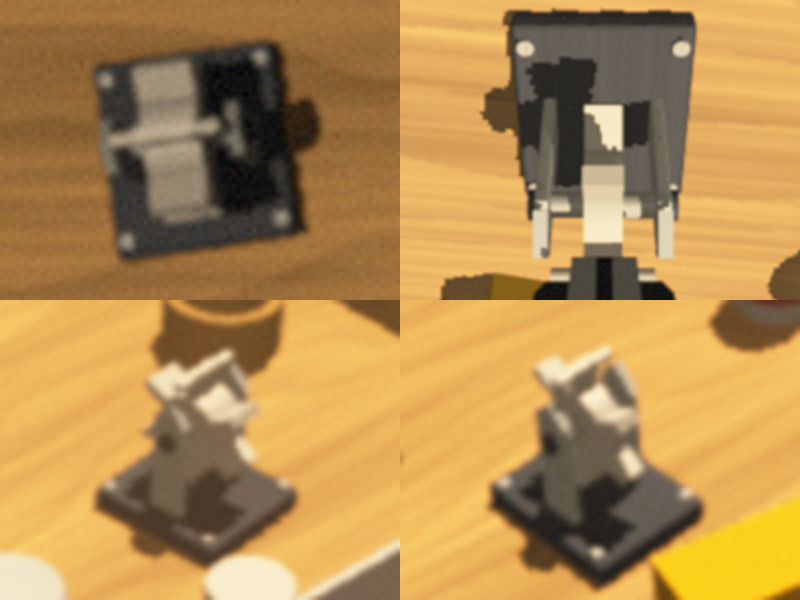

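View pics/sceneF.png

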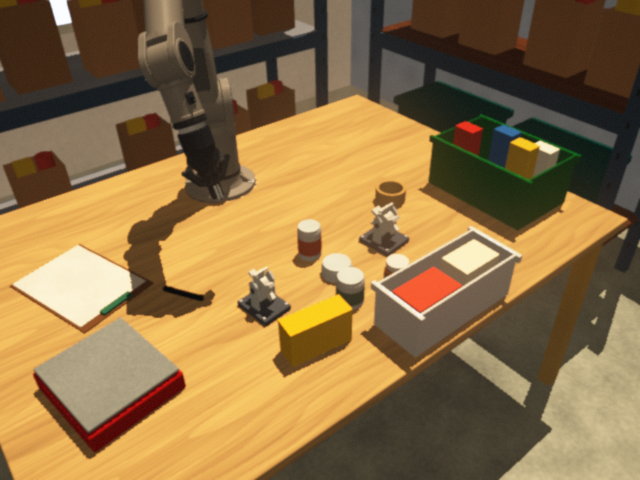

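Both crossbars now stand upright: the scene view shows them at about (381–393, 203–212) and (256–267, 267–276), as predicted for angle 0. The arm is clear, and the goods are at the same pixels as before.

```bash
python3 - <<'E'
from h import *
a=cv2.imread("pics/scene0.png").astype(int);b=cv2.imread("pics/sceneF.png").astype(int)
for n,(u0,u1,v0,v1) in dict(cereal=(275,355,295,365),soup=(295,325,218,262),jam=(385,410,252,280),marker=(160,205,283,303),tape=(372,410,178,208)).items(): print(n,abs(a-b)[v0:v1,u0:u1].mean().round(1))
job.job_done()
E
```

```text
cereal 2.8
soup 3.6
jam 3.2
marker 36.1
tape 5.3
the job is handed in; nothing more can be done
```

Both counters are zeroed and the job is handed in, about 27 s into the 67 s allowed. I flicked the bag wheel 2 clicks and the tin wheel 3, using the closed fingertips on the upright paddle, with a camera check after every click. Sampled contact forces stayed at about 3 N.

**Wheels:** In the last wrist and scene views, both crossbars are upright at the pointed tops. They match where angle 0 should appear and not the positions one click either side. The arm was lifted clear before I handed in.

**Goods:** The depth check puts the soup, fish and bean tins within 1 mm of where they started. Two other checks disagreed at first:
- **Cereal box and jam jar:** The depth check showed shifts of 10 and 15 mm. I think the search window also caught the grey bin next to them, because the before and after pictures are almost identical there.
- **Marker:** Its patch of the picture changed a lot (36 against 3–5 for the other four patches I compared). The arm's shadow now falls across it. It looks to be in the same place, and the arm never went down near it, but I did not measure its position again.

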